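# Hold the carrying handle on the instrument case for screwing

## Robot

A 7-joint arm with a two-finger parallel gripper is mounted at the origin on the work surface. World frame = base frame: x ahead of the robot, y to its left, z up, the work surface at z = 0. Lengths are in m, angles in rad, forces in N, time in s.
With the tool pointing down it reaches from about 0.35 to 0.9 m from the base axis. Payload 8.1 kg.
Tool frame: the origin (TCP) lies midway between the tips of the shut fingers; the grasp point (between the pads) lies 19 mm behind it; z points along the fingers, y is the line along which they close (so a half turn about z gives the same grasp; the last joint's range is limited). The gripper opens to 92 mm and grips with 3 to 60 N. Pads are 19 mm wide; open, the fingers measure 130 mm over their backs; the gripper's body (75 mm by 190 mm) begins 47 mm behind the grasp point.
Start: joints at [1.078, 0.434, 0.025, 1.573, -0.012, 1.134, -0.075], TCP at [0.237, -0.578, 0.227] pointing down, gripper open.
Joint ranges: [-2.62, 2.62], [-0.44, 2.09], [-1.27, 1.32], [0.08, 2.57], [-1.32, 4.46], [0.12, 2], [-2.74, 2.74]. Speed limits (rad/s): [2.22, 2.22, 3.01, 3.01, 3.14, 3.14, 3.14].

## Interface

Orientations are given as a rotation vector (axis times angle).
In Python, from cell import arm gives the robot as it stands.
- The arm moves only by the tool carry_out, never from a script. Its arguments are lists of equal length, an entry for each row: "claw": the finger opening in cm, from 0 to 9.18; "delta_pos": the shift along the tool's x, y, z in cm, a list of three; "angular": the turn, a rotation vector about the tool's x, y, z in rad, a list of three. In form: {"claw": [claw, ...], "delta_pos": [[dx, dy, dz], ...], "angular": [[ax, ay, az], ...]}. A call has 1 to 20 rows; each row shifts and turns the commanded pose from where the row before left it, along the tool's axes as they then stand; what a row does not reach is not made up. A row lasts 1/10 s, in which the tool goes at most 50 mm and 8.59 degrees, less where a joint would pass 70% of its speed; a pose out of reach is approached as far as the arm can. A call with a gripper value outside its range is refused whole. The fingers move at their own pace and stop on an object; "force" is the grip in N (left out, the last holds). Time passes only in rows, so rows that do not move let the fingers close. It gives the time, the measured TCP pose, the force, the opening and the grip force at its end, in the units of the state.
- arm.observe(): the state, without advancing time (a new reading comes with each control period).
- arm.get_image(name): name is "scene" or "side" or "wrist"; returns a dict with "frame" (480x640x3 uint8, red, green, blue), "mtx" (3x3 intrinsics, pixels), "dist" ([k1, k2, p1, p2, k3] as OpenCV has them; the pictures are not rectified), "T" (4x4, takes a point from camera to world coordinates). Camera axes: x right, y down, z forward; pixel columns grow to the right and rows downward; lengths in m; the calibration is good to about 2 mm. A picture is of the moment at which its call begins. There is no depth.
- arm.sign_off(): hands the job in; it is judged then, once.
Trained networks look in a picture, given as the dict that the camera call returned (one of the last four; its "shot" number tells which), for a name from the list of things; names that differ only in an ending like _2 or _b are one class to them, and where a whole thing is asked for, a point or a joint stands for the part that bears it (a point fixed in the world has none). Each returns a list of dicts, best first, with "conf" (0 to 1); they miss things now and then, are a little off and sometimes report something else, mostly with a low value. They report only what shows in the picture. A call takes as long as a camera call. They do not tell look-alikes from the thing itself.
- arm.look_for(label, picture): "centre" ([column, row] as shares, 0 to 1, of the picture: columns of its width, rows of its height, amid what is visible of it).
- arm.trace(label, picture): "region" (480x640 bool, what is visible of it) and "centre" ([column, row] as shares, 0 to 1, of the picture: columns of its width, rows of its height, amid what is visible of it).
- arm.place_of(label, picture): "centre" ([column, row] as shares, 0 to 1, of the picture: columns of its width, rows of its height: a listed point, or the origin of a listed thing).
The state is a dict: "clock": time; "joints": joint angles; "dq": joint speeds; "joint_efforts": joint torques, N m; "position": TCP position; "ee_rot": TCP orientation; "force": force on the tool from outside, world axes, zero at the start; "ft_torque": the same for the moment, N m; "width": opening from 0.0 (shut) to 1.0 (fully open); "gripper_force": force on a finger pad.
Only numpy, scipy, OpenCV 4.12 (cv2) and the standard library are available. Lean on these libraries where they do the work, as an engineer would, in place of code of your own. Each camera call takes 0.05 s, during which the arm holds its last target. There are 200 camera calls.

## Task

Pick up the longer of the two loose pull handles, hold it level with its two feet centred on the two screw holes in the bare side wall of the open instrument case, and press it squarely against the wall with a steady 8 to 20 newtons so that I can drive the screws from inside. Bring it up gently, let only the handle touch the case, and leave the other things where they are. Do not let go: finish while still gripping the handle and pressing it there.

Things in the scene. Friction and masses are not known exactly. Their poses are not given: they have to be found in the camera images.
- handle: the longer pull handle, dark metal, 75 to 135 g, lying flat: straight grip bar 140 mm long, 10 mm thick, 14 mm high, with a 12 mm wide, 14 mm high leg at each end (a wide U in plan; inside 40 by 116 mm). Flat foot faces 128 mm apart (centres), 45 mm from the bar's middle line. Origin: under the middle of the bar. Own y along the bar, own x from bar to feet, z up. Either foot fits either hole
- handle_seat (a point): on the longer handle, the point midway between its two foot faces, at mid-height: 45 mm along own x from the origin and 7 mm above the underside. Axes as handle
- case: instrument case, cover off, 240 by 240 mm, 142 mm high, cream and grey sheet metal, heavy, fixed, turned up to 0.3 rad. Origin: centre of underside. Own -x side: front panel with knobs. Right wall (-y) already has such a long handle. Bare left wall (outer face at own y = +120 mm, 240 mm long, upright, stiff): two dark 10 mm screw holes 128 mm apart, level, 88 mm above the bench, midway along
- case_seat (a point): midway between the two screw holes on the outer face of the bare left wall, 88 mm above the bench. Axes as case: own x along the wall and the line of holes, own +y straight out of the wall. The handle is home when handle_seat lies here with the handle's own x along the case's own -y
- short_handle: a shorter pull handle of the same dark metal, feet 88 mm apart, bar 100 mm long, 10 mm thick and 14 mm high, legs as on the long one; does not fit the holes; stays. Lying flat; origin under the middle of its bar; axes as handle
- preamp: black box 105 by 80 by 36 mm with round metal sockets on both ends; stays. Origin: centre of underside
- diecast_box: plain aluminium box 90 by 62 by 40 mm with one socket; stays. Origin: centre of underside
- screwdriver: screwdriver, 190 mm long, lying on the bench, handle to its own -x; stays
- screw_dish: round steel dish of screws, 72 mm across, 16 mm high; stays. Origin: centre of underside
- parts_tray: blue plastic tray 200 by 140 by 28 mm with connectors in it; stays. Origin: centre of underside
- multimeter: grey hand multimeter 180 by 85 by 45 mm lying on its back; stays. Origin: centre of underside
- tape_roll: black ring of tape, 90 mm across, 19 mm high, lying flat; stays. Origin: centre of underside
Mind the look-alikes: they are no part of the job. What is shaped like the handle but turquoise is not meant.

How it is judged:
By the outcome, as a careful person would: the job done as asked, in the order asked, and still so for the second after the job is handed in, while the arm keeps its last pose, push and grip.
It also fails if it takes over 58 s, if anything falls off the work surface, if the arm or the gripper's body presses on something with over 40 N, if the wrist force passes 120 N, or if a joint passes its speed limit or range.

## Working session

There is one attempt and no reset: what is moved stays moved. The work goes in short steps, Python scripts to look and compute and a tool call to move; the robot and the scene stay as the last step left them, time stands still between calls to the robot, and variables do not carry over. Pictures are saved under pics/ and viewed, at most 10 in all, crops included, and the job is handed in when it is done.

Besides the shell and the picture viewer there is one more tool, called after "Request:" by a JSON object that holds its "op" and its "data", one argument or row to a line. carry_out: Moves the arm, as the interface text tells. Its arguments: {"type":"object","properties":{"claw":{"type":"array","items":{"type":"number"}},"delta_pos":{"type":"array","items":{"type":"array","items":{"type":"number"}}},"angular":{"type":"array","items":{"type":"array","items":{"type":"number"}}},"force":{"type":"number"}},"required":["claw","delta_pos","angular"]}

```bash
mkdir -p pics; ls; cat > h.py <<'E'
import numpy as np, cv2
from scipy.spatial.transform import Rotation as R
from cell import arm
def ray(im,px):
    u=cv2.undistortPoints(np.array([[px]],float),im["mtx"],np.array(im["dist"],float))[0,0]
    T=np.array(im["T"]);d=T[:3,:3]@np.array([u[0],u[1],1.]);return T[:3,3],d
def onz(im,px,z):
    o,d=ray(im,px);return o+d*(z-o[2])/d[2]
def px(im,P):
    T=np.linalg.inv(np.array(im["T"]));P=np.atleast_2d(P)
    r=cv2.Rodrigues(T[:3,:3])[0]
    return cv2.projectPoints(P.astype(float),r,T[:3,3],im["mtx"],np.array(im["dist"],float))[0][:,0]
def save(im,n,crop=None,f=1):
    a=im["frame"][:,:,::-1]
    if crop:a=a[crop[1]:crop[3],crop[0]:crop[2]]
    cv2.imwrite("pics/"+n,cv2.resize(a,None,fx=f,fy=f,interpolation=cv2.INTER_CUBIC))
E
python3 - <<'E'
from h import *
np.set_printoptions(precision=4,suppress=True)
print(arm.observe())
for n in ["scene","side"]:
    im=arm.get_image(n);save(im,n+".png");print(n,np.array(im["T"]))
    for l in ["handle","handle_seat","short_handle","case","case_seat"]:
        print(l,[(np.round(np.array(r["centre"])*[640,480],1),round(r["conf"],2)) for r in arm.place_of(l,im)])
E
```

```text
pics
{'clock': 0.0, 'joints': array([ 1.0784,  0.4352,  0.025 ,  1.5741, -0.0116,  1.134 , -0.0751]), 'dq': array([-0.0003,  0.0003, -0.0003,  0.0009,  0.0019,  0.0006, -0.0007]), 'joint_efforts': array([ -0.0006, -66.7851,   0.9846, -31.4457,  -0.0606,   0.043 ,
         0.0002]), 'position': array([ 0.2373, -0.5777,  0.226 ]), 'ee_rot': array([-3.0807, -0.608 ,  0.0007]), 'force': array([-0.413 , -0.7684,  0.5687]), 'ft_torque': array([0.0121, 0.0046, 0.038 ]), 'gripper_force': 0.0, 'width': 1.002415044760592}
scene [[ 0.7929  0.3858 -0.4716  1.0539]
 [ 0.6092 -0.4834  0.6286 -0.6354]
 [ 0.0145 -0.7858 -0.6184  0.773 ]
 [ 0.      0.      0.      1.    ]]
handle [(array([300.8, 247.2]), 0.96), (array([290.9, 184.6]), 0.51)]
handle_seat [(array([286.3, 244.6]), 0.67), (array([281.1, 179.4]), 0.62), (array([427.3, 204.1]), 0.38)]
short_handle [(array([390.2, 230.9]), 0.75)]
case [(array([210. , 380.7]), 0.68)]
case_seat [(array([262.5, 318.5]), 0.89)]
side [[-0.9771 -0.1172  0.1774  0.2838]
 [-0.2126  0.5252 -0.824   1.0697]
 [ 0.0034 -0.8428 -0.5381  0.7141]
 [ 0.      0.      0.      1.    ]]
handle [(array([339.6, 255.3]), 0.76)]
handle_seat [(array([356.1, 260.8]), 0.9), (array([429.6, 318.2]), 0.84)]
short_handle []
case [(array([325.4, 188.3]), 0.97)]
case_seat [(array([309.7, 176.7]), 0.65)]
```

View pics/scene.png

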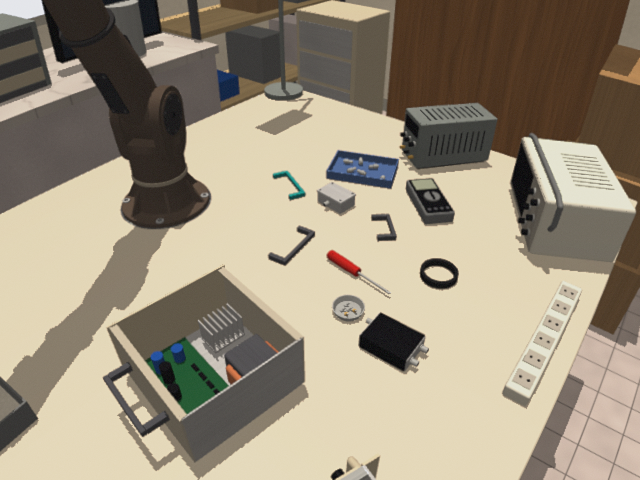

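View pics/side.png

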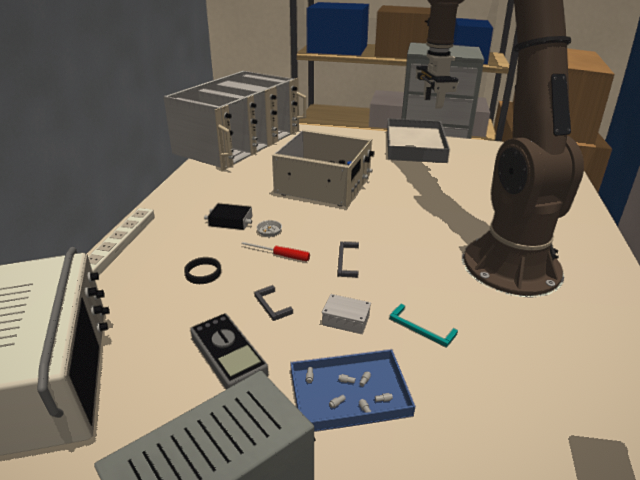

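```bash
cat >> h.py <<'E'
BOX=[(-.005,.005,-.07,.07),(-.005,.045,-.07,-.058),(-.005,.045,.058,.07)]
def render(im,p):
    m=np.zeros((480*4,640*4),np.uint8);c,s=np.cos(p[2]),np.sin(p[2])
    for a,b,e,f in BOX:
        P=np.array([(x,y,z) for x in(a,b) for y in(e,f) for z in(0,.014)])
        W=np.c_[p[0]+c*P[:,0]-s*P[:,1],p[1]+s*P[:,0]+c*P[:,1],P[:,2]]
        q=cv2.convexHull(((px(im,W)+.5)*4).astype(np.int32));cv2.fillConvexPoly(m,q,1)
    return cv2.resize(m.astype(np.float32),(640,480),interpolation=cv2.INTER_AREA)
E
python3 - <<'E'
from h import *
from scipy.optimize import minimize
np.set_printoptions(precision=4,suppress=True)
S=arm.get_image("scene");D=arm.get_image("side")
save(S,"c1.png",(230,160,430,290),4)
save(D,"c2.png",(260,120,390,200),6)
g={}
for n,im in(("scene",S),("side",D)):
    for r in arm.trace("handle",im):
        print(n,np.array(r["centre"])*[640,480],r["conf"],r["region"].sum())
for n,im in(("scene",S),("side",D)):
    c=np.array([293,245]) if n=="scene" else np.array([346,259])
    rs=[r for r in arm.trace("handle",im) if np.linalg.norm(np.array(r["centre"])*[640,480]-c)<15]
    if rs: g[n]=(im,rs[0]["region"].astype(np.float32))
print(g.keys())
b=onz(D,(341,259),.007);f=onz(D,(357,260),.007);print("bar,feet",b,f)
def cost(p,ks):
    t=0
    for k in ks:
        im,m=g[k];r=render(im,p);t+=1-np.minimum(r,m).sum()/np.maximum(r,m).sum()
    return t
for ks in [[k] for k in g]+[list(g)]:
    best=None
    for da in(-.3,0,.3):
        x0=np.array([b[0],b[1],np.arctan2(*(f-b)[1::-1])+da])
        r=minimize(cost,x0,args=(ks,),method="Nelder-Mead",options=dict(initial_simplex=[x0,x0+[.01,0,0],x0+[0,.01,0],x0+[0,0,.15]],xatol=1e-4,fatol=1e-4))
        if best is None or r.fun<best.fun:best=r
    print(ks,best.x,best.fun)
# holes
for l in["case_seat"]:
    for n,im in(("scene",S),("side",D)): print([(onz(im,np.array(r["centre"])*[640,480],.088),r["conf"]) for r in arm.place_of(l,im)])
gr=cv2.cvtColor(D["frame"],cv2.COLOR_RGB2GRAY).astype(float)
H=[]
for c in((291,177),(331,180)):
    w=gr[c[1]-6:c[1]+7,c[0]-6:c[0]+7];k=np.clip(np.median(w)-12-w,0,None)
    yy,xx=np.mgrid[-6:7,-6:7];q=np.array([c[0]+(k*xx).sum()/k.sum(),c[1]+(k*yy).sum()/k.sum()])
    H.append(onz(D,q,.088));print(q,H[-1])
d=H[1]-H[0];print(np.linalg.norm(d),np.arctan2(d[1],d[0]),(H[0]+H[1])/2)
E
```

```text
scene [296.    252.096] 0.82 462
scene [289.28  183.696] 0.8 295
side [340.672 259.92 ] 0.55 385
dict_keys(['scene', 'side'])
bar,feet [0.4332 0.0799 0.007 ] [0.393  0.0754 0.007 ]
['scene'] [ 0.4336  0.0742 -3.0042] 0.12070006132125854
['side'] [ 0.4364  0.0739 -2.9853] 0.14462685585021973
['scene', 'side'] [ 0.4348  0.0738 -3.0065] 0.3077123761177063
[(array([ 0.5842, -0.2091,  0.088 ]), 0.98)]
[(array([ 0.5873, -0.1903,  0.088 ]), 0.76), (array([0.6919, 0.315 , 0.088 ]), 0.68)]
[288.9461 173.3872] [ 0.6464 -0.2142  0.088 ]
[328.5548 180.2691] [ 0.5203 -0.1939  0.088 ]
0.12773831009360745 2.981933821753165 [ 0.5833 -0.2041  0.088 ]
```

View pics/c1.png

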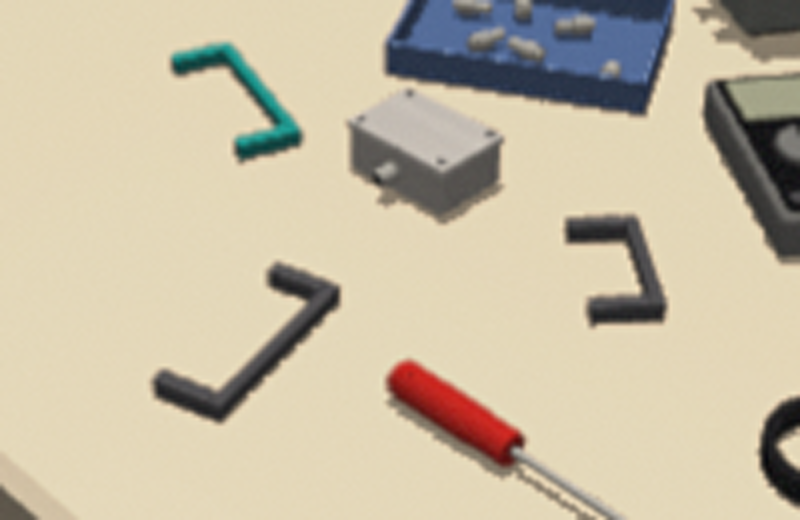

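View pics/c2.png

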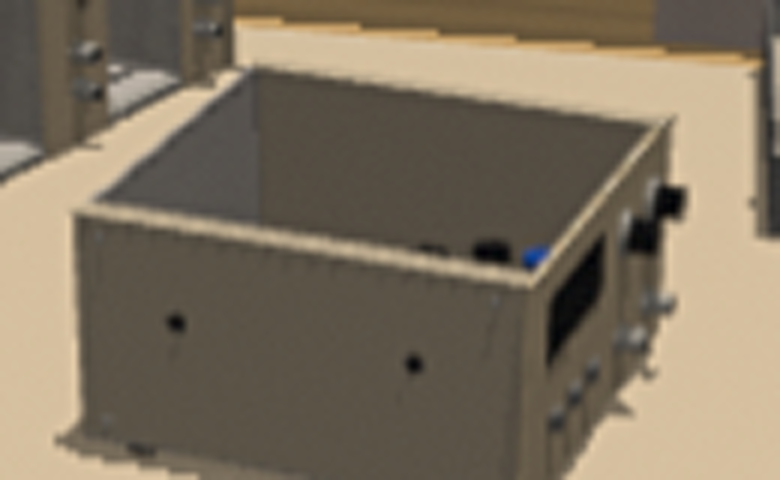

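The long dark pull handle is at scene (293,245), the short dark one at (384,227), and the turquoise look-alike at (290,184). The first one fits: it is dark, and its bar fits the 140 mm model in both cameras; the enlarged crop confirms this. Its feet point towards the robot. In the side view, the screw holes are at (289,173.5) and (328.6,180.3), which works out to 127.7 mm apart.

Next I move above the handle.

Request:
{"op": "carry_out", "data": {
  "claw": [9,9,9,9,9,9,9,9,9,9,9,9,9,9,9,9,9,9,9,9],
  "delta_pos": [
    [2.15,-2.64,0.3],
    [2.15,-2.64,0.3],
    [2.15,-2.64,0.3],
    [2.15,-2.64,0.3],
    [2.15,-2.64,0.3],
    [2.15,-2.64,0.3],
    [2.15,-2.64,0.3],
    [2.15,-2.64,0.3],
    [2.15,-2.64,0.3],
    [2.15,-2.64,0.3],
    [2.15,-2.64,0.3],
    [2.15,-2.64,0.3],
    [2.15,-2.64,0.3],
    [2.15,-2.64,0.3],
    [2.15,-2.64,0.3],
    [2.15,-2.64,0.3],
    [2.15,-2.64,0.3],
    [2.15,-2.64,0.3],
    [2.15,-2.64,0.3],
    [2.15,-2.64,0.3]
  ],
  "angular": [
    [0,0,0],
    [0,0,0],
    [0,0,0],
    [0,0,0],
    [0,0,0],
    [0,0,0],
    [0,0,0],
    [0,0,0],
    [0,0,0],
    [0,0,0],
    [0,0,0],
    [0,0,0],
    [0,0,0],
    [0,0,0],
    [0,0,0],
    [0,0,0],
    [0,0,0],
    [0,0,0],
    [0,0,0],
    [0,0,0]
  ]
}}

```text
clock: 3.0
position: [0.4351, 0.075, 0.1668]
ee_rot: [3.082, 0.608, 0.001]
force: [1.6, -1.3, 0.7]
width: 0.981
gripper_force: 0.0
```

Request:
{"op": "carry_out", "data": {
  "claw": [6,6,6,6,6,6,6,6,6,6,6,6,6],
  "delta_pos": [
    [0,0,0],
    [0,0,0],
    [0,0,0],
    [0,0,0],
    [0,0,0],
    [0,0,0],
    [0,0,0],
    [0,0,0],
    [0,0,0],
    [0,0,0],
    [0,0,0],
    [0,0,0],
    [0,0,0]
  ],
  "angular": [
    [0,0,-0.11],
    [0,0,-0.11],
    [0,0,-0.11],
    [0,0,-0.11],
    [0,0,-0.11],
    [0,0,-0.11],
    [0,0,-0.11],
    [0,0,-0.11],
    [0,0,-0.11],
    [0,0,-0.11],
    [0,0,-0.11],
    [0,0,-0.11],
    [0,0,0]
  ]
}}

```text
clock: 4.3
position: [0.4347, 0.0735, 0.1668]
ee_rot: [2.06, 2.372, 0.0]
force: [-0.0, -0.3, -0.2]
width: 0.654
gripper_force: 0.0
```

```bash
python3 - <<'E'
from h import *
from scipy.optimize import minimize
np.set_printoptions(precision=4,suppress=True)
s=arm.observe();print(s["position"],R.from_rotvec(s["ee_rot"]).as_matrix())
im=arm.get_image("wrist");save(im,"w1.png")
rs=arm.trace("handle",im)
for r in rs: print(r["conf"],np.array(r["centre"])*[640,480],r["region"].sum())
m=rs[0]["region"].astype(np.float32)
def cost(p):
    r=render(im,p);return 1-np.minimum(r,m).sum()/np.maximum(r,m).sum()
x0=np.array([.4348,.0738,-3.0065])
r=minimize(cost,x0,method="Nelder-Mead",options=dict(initial_simplex=[x0,x0+[.006,0,0],x0+[0,.006,0],x0+[0,0,.08]],xatol=1e-4,fatol=1e-4));print(r.x,r.fun,cost(x0))
E
```

```text
[0.4347 0.0735 0.1668] [[-0.14    0.9902  0.0002]
 [ 0.9902  0.14    0.    ]
 [-0.      0.0002 -1.    ]]
0.59 [315.008 217.392] 3105
[ 0.4345  0.0746 -3.0112] 0.07495969533920288 0.12653369
```

View pics/w1.png

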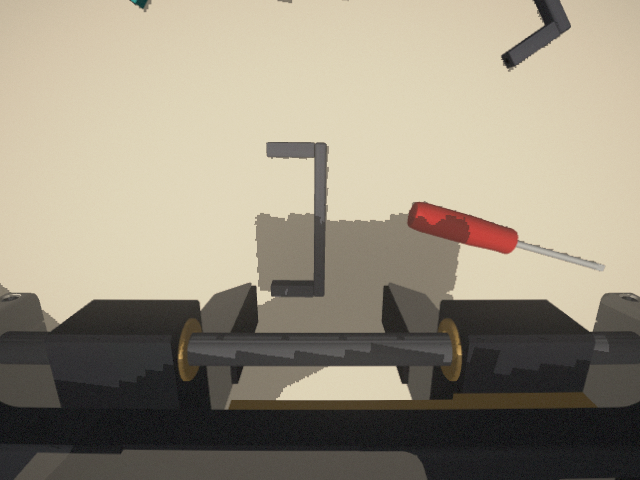

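The wrist view shows the long handle with its bar at column 321, rows 143–297, and feet to the left. The screwdriver is clear of it, with its nearest edge at column 408.

Now I descend.

Request:
{"op": "carry_out", "data": {
  "claw": [5,5,5,5,5,5,5,5,5,5,5,5,5,5,5,5,5,5,5,5],
  "delta_pos": [
    [0.1,0,1],
    [0,0,1],
    [0,0,1],
    [0,0,1],
    [0,0,1],
    [0,0,1],
    [0,0,1],
    [0,0,1],
    [0,0,1],
    [0,0,1],
    [0,0,1],
    [0,0,1],
    [0,0,1],
    [0,0,1],
    [0,0,1],
    [0,0,0.4],
    [0,0,0.3],
    [0,0,0.3],
    [0,0,0.2],
    [0,0,0]
  ],
  "angular": [
    [0,0,0.01],
    [0,0,0],
    [0,0,0],
    [0,0,0],
    [0,0,0],
    [0,0,0],
    [0,0,0],
    [0,0,0],
    [0,0,0],
    [0,0,0],
    [0,0,0],
    [0,0,0],
    [0,0,0],
    [0,0,0],
    [0,0,0],
    [0,0,0],
    [0,0,0],
    [0,0,0],
    [0,0,0],
    [0,0,0]
  ]
}}

```text
clock: 6.4
position: [0.4346, 0.0746, 0.0047]
ee_rot: [2.074, 2.36, 0.0]
force: [-0.6, -0.3, -1.1]
width: 0.544
gripper_force: 0.0
```

Request:
{"op": "carry_out", "data": {
  "claw": [3,2,1.5,1,0.6,0.6,0.6,0.6,0.6,0.6],
  "delta_pos": [
    [0,0,0],
    [0,0,0],
    [0,0,0],
    [0,0,0],
    [0,0,0],
    [0,0,0],
    [0,0,0],
    [0,0,0],
    [0,0,0],
    [0,0,0]
  ],
  "angular": [
    [0,0,0],
    [0,0,0],
    [0,0,0],
    [0,0,0],
    [0,0,0],
    [0,0,0],
    [0,0,0],
    [0,0,0],
    [0,0,0],
    [0,0,0]
  ],
  "force": 45
}}

```text
clock: 7.4
position: [0.4345, 0.0746, 0.0048]
ee_rot: [2.074, 2.36, -0.0]
force: [-1.3, -0.1, 1.1]
width: 0.102
gripper_force: 45.0
```

Request:
{"op": "carry_out", "data": {
  "claw": [0.6,0.6,0.6,0.6,0.6,0.6,0.6,0.6,0.6,0.6],
  "delta_pos": [
    [0,0,-0.3],
    [0,0,-0.7],
    [0,0,-1.5],
    [0,0,-1.5],
    [0,0,-1.5],
    [0,0,-1.5],
    [0,0,-1.5],
    [0,0,-1.5],
    [0,0,-1.5],
    [0,0,-0.5]
  ],
  "angular": [
    [0,0,0],
    [0,0,0],
    [0,0,0],
    [0,0,0],
    [0,0,0],
    [0,0,0],
    [0,0,0],
    [0,0,0],
    [0,0,0],
    [0,0,0]
  ]
}}

```text
clock: 8.4
position: [0.435, 0.0749, 0.1263]
ee_rot: [2.073, 2.359, 0.002]
force: [0.8, -0.0, -0.6]
width: 0.1
gripper_force: 45.0
```

Request:
{"op": "carry_out", "data": {
  "claw": [0.6,0.6,0.6,0.6,0.6,0.6,0.6,0.6,0.6,0.6,0.6,0.6,0.6,0.6,0.6,0.6,0.6,0.6],
  "delta_pos": [
    [0,0,0],
    [0,0,0],
    [0,0,0],
    [0,0,0],
    [0,0,0],
    [0,0,0],
    [0,0,0],
    [0,0,0],
    [0,0,0],
    [0,0,0],
    [0,0,0],
    [0,0,0],
    [0,0,0],
    [0,0,0],
    [0,0,0],
    [0,0,0],
    [0,0,0],
    [0,0,0]
  ],
  "angular": [
    [0,0,-0.04],
    [0,0,-0.08],
    [0,0,-0.08],
    [0,0,-0.08],
    [0,0,-0.08],
    [0,0,-0.08],
    [0,0,-0.08],
    [0,0,-0.08],
    [0,0,-0.08],
    [0,0,-0.08],
    [0,0,-0.08],
    [0,0,-0.08],
    [0,0,-0.08],
    [0,0,-0.08],
    [0,0,-0.08],
    [0,0,-0.08],
    [0,0,-0.043],
    [0,0,0]
  ]
}}

```text
clock: 10.2
position: [0.4342, 0.0745, 0.1245]
ee_rot: [-0.248, -3.131, -0.0]
force: [-0.0, 1.3, -0.8]
width: 0.101
gripper_force: 45.0
```

Request:
{"op": "carry_out", "data": {
  "claw": [0.6,0.6,0.6,0.6,0.6,0.6,0.6,0.6,0.6,0.6,0.6,0.6,0.6,0.6,0.6,0.6,0.6,0.6],
  "delta_pos": [
    [-0.64,-0.49,0],
    [-1.28,-0.975,0.2],
    [-1.28,-0.975,0.2],
    [-1.28,-0.975,0.2],
    [-1.28,-0.975,0.2],
    [-1.28,-0.975,0.2],
    [-1.28,-0.975,0.3],
    [-1.28,-0.975,0.3],
    [-1.28,-0.975,0.3],
    [-1.28,-0.975,0.3],
    [-1.28,-0.975,0.3],
    [-1.28,-0.975,0.3],
    [-1.28,-0.975,0.3],
    [-1.28,-0.975,0.3],
    [-1.28,-0.975,0.3],
    [-0.64,-0.49,0.1],
    [0,0,0],
    [0,0,0]
  ],
  "angular": [
    [0,0,0],
    [0,0,0],
    [0,0,0],
    [0,0,0],
    [0,0,0],
    [0,0,0],
    [0,0,0],
    [0,0,0],
    [0,0,0],
    [0,0,0],
    [0,0,0],
    [0,0,0],
    [0,0,0],
    [0,0,0],
    [0,0,0],
    [0,0,0],
    [0,0,0],
    [0,0,0]
  ]
}}

```text
clock: 12.0
position: [0.6007, -0.0996, 0.0867]
ee_rot: [-0.249, -3.131, -0.001]
force: [0.5, 0.7, -1.3]
width: 0.104
gripper_force: 45.0
```

```bash
cat >> h.py <<'E'
def rend3(im,p,rx=None):
    "p: seat offset x,y,z world, rot matrix M of handle"
    m=np.zeros((480*4,640*4),np.uint8);o,M=p
    for a,b,e,f in BOX:
        P=np.array([(x,y,z) for x in(a,b) for y in(e,f) for z in(0,.014)])
        q=cv2.convexHull(((px(im,o+P@M.T)+.5)*4).astype(np.int32));cv2.fillConvexPoly(m,q,1)
    return cv2.resize(m.astype(np.float32),(640,480),interpolation=cv2.INTER_AREA)
def hM(s):
    T=R.from_rotvec(s["ee_rot"]).as_matrix()
    return np.c_[-T[:,1],T[:,0]*-1,-T[:,2]]  # handle x=-tool y, z=-tool z
E
python3 - <<'E'
from h import *
np.set_printoptions(precision=4,suppress=True)
s=arm.observe();M=hM(s);print(s["position"],s["force"],np.linalg.det(M),M)
o=s["position"]+M@[0,0,-.0048]
for n in["side","wrist","scene"]:
    im=arm.get_image(n)
    p=px(im,np.array([o+M@np.array(q) for q in[(.045,.07,.014),(.045,-.07,.014),(-.005,-.07,.014),(-.005,.07,.014),(-.005,.07,0),(-.005,-.07,0)]]));print(n,p)
    f=im["frame"].copy()
    if n=="side":
        c=p.mean(0).astype(int);a=f[c[1]-70:c[1]+50,c[0]-80:c[0]+80]
        a=cv2.resize(a,None,fx=5,fy=5,interpolation=cv2.INTER_CUBIC)
        for q in p: cv2.circle(a,tuple(((q-c+[80,70]+.5)*5).astype(int)),2,(255,0,0),-1)
        cv2.imwrite("pics/s2.png",a[:,:,::-1]);
    for l in["handle_seat","case_seat"]:
        print(l,[(np.array(r["centre"])*[640,480],r["conf"]) for r in arm.place_of(l,im)])
    for r in arm.trace("handle",im): print(r["conf"],np.array(r["centre"])*[640,480],r["region"].sum())
    if n=="wrist": save(im,"w2.png")
E
```

```text
[ 0.6007 -0.0996  0.0867] [ 0.5113  0.7493 -1.3385] 1.0000000000000004 [[-0.1578  0.9875  0.0003]
 [-0.9875 -0.1578 -0.0005]
 [-0.0005 -0.0004  1.    ]]
side [[278.2098 178.8743]
 [323.013  186.8337]
 [316.5867 194.4524]
 [270.7026 186.0281]
 [270.9278 190.4224]
 [316.5698 198.949 ]]
handle_seat [(array([430.528, 318.288]), 0.85)]
case_seat [(array([306.688, 178.32 ]), 0.91)]
0.74 [302.016 189.408] 267
0.64 [419.328 331.104] 679
0.39 [351.616 392.304] 7647
wrist [[231.4463 435.3188]
 [206.5804 155.6177]
 [331.6088 155.5369]
 [328.6457 435.5589]
 [328.0075 415.3949]
 [330.5412 153.5657]]
handle_seat []
case_seat [(array([ 90.88 , 304.512]), 0.97)]
0.8 [312.576 187.2  ] 7653
scene [[312.0598 318.9228]
 [265.5882 280.7875]
 [284.6924 269.6493]
 [331.486  305.7576]
 [331.3363 310.8135]
 [284.9603 274.6446]]
handle_seat [(array([279.616, 184.08 ]), 0.48), (array([356.992, 274.512]), 0.47)]
case_seat [(array([261.184, 318.72 ]), 0.63)]
```

View pics/s2.png

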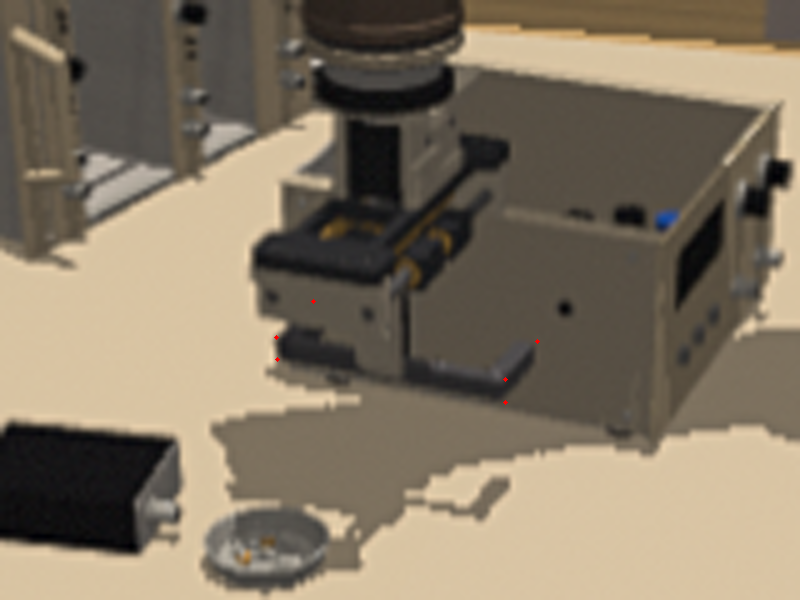

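View pics/w2.png

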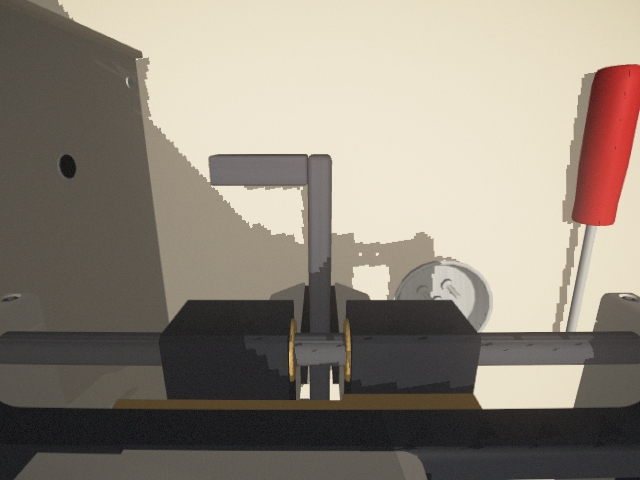

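The side crop shows the held handle 60 mm out from the wall with its bar level, the front hole clear at crop (565,307), and the gripper body well above the bar. In the wrist view the front foot tip is at (211,170) and the front hole at (67,166).

Next I measure the offset and tilt at subpixel level.

```bash
python3 - <<'E'
from h import *
from scipy.ndimage import map_coordinates as mc
np.set_printoptions(precision=3,suppress=True,linewidth=150)
s=arm.observe();M=hM(s);o=s["position"]+M@[0,0,-.0048]
im=arm.get_image("wrist");g=cv2.GaussianBlur(cv2.cvtColor(im["frame"],cv2.COLOR_RGB2GRAY),(0,0),.8).astype(float)
def edges(line,off):
    d=np.diff(line);k=np.argsort(-abs(d))[:5];return sorted([(int(i)+off,round(d[i])) for i in k])
for r in(200,230,260,280): print("row",r,edges(g[r,295:345],295))
for c in(215,230,250,270,290,300): print("col",c,edges(g[140:200,c],140))
for r in(160,170,180): print("row foot",r,edges(g[r,195:225],195))
w=g[155:178,55:80];k=np.clip(np.median(w)-10-w,0,None);yy,xx=np.mgrid[155:178,55:80]
q=np.array([(k*xx).sum(),(k*yy).sum()])/k.sum();print("hole px",q)
h=onz(im,q,.088);print("hole wrist",h,"T",np.array(im["T"]))
cs=np.array([np.cos(-.1597),np.sin(-.1597),0]);print("seat from wrist hole",h+.064*cs, "front hole side est .5203 -.1939")
for n in((.045,-.07),(.045,-.058),(-.005,-.07),(.005,-.058)):
    for z in(0,.014): print(n,z,px(im,o+M@np.array([*n,z])))
E
```

```text
row 200 [(302, -37), (307, -29), (330, 38), (331, 58), (332, 24)]
row 230 [(301, -19), (302, -41), (307, -27), (330, 48), (331, 49)]
row 260 [(307, -25), (308, -16), (323, -17), (330, 31), (331, 22)]
row 280 [(307, -25), (308, -31), (329, 20), (330, 37), (331, 16)]
col 215 [(153, -43), (154, -54), (184, 33), (185, 54), (188, -20)]
col 230 [(152, -30), (153, -69), (154, -37), (184, 36), (185, 57)]
col 250 [(152, -33), (153, -74), (154, -31), (188, 26), (189, 32)]
col 270 [(152, -35), (153, -75), (154, -28), (185, 24), (188, 36)]
col 290 [(152, -36), (153, -75), (154, -28), (187, 28), (188, 30)]
col 300 [(152, -36), (153, -74), (154, -28), (185, 22), (189, 32)]
row foot 160 [(205, -2), (206, -15), (207, -42), (208, -44), (209, -15)]
row foot 170 [(195, 36), (196, 21), (207, -17), (208, -46), (209, -42)]
row foot 180 [(206, 20), (207, 31), (209, -46), (210, -39), (211, -11)]
hole px [ 68.121 165.447]
hole wrist [ 0.519 -0.196  0.088] T [[ 0.158  0.945  0.287  0.523]
 [ 0.987 -0.152 -0.044 -0.088]
 [ 0.002  0.29  -0.957  0.244]
 [ 0.     0.     0.     1.   ]]
seat from wrist hole [ 0.582 -0.206  0.088] front hole side est .5203 -.1939
(0.045, -0.07) 0 [[215.846 153.666]]
(0.045, -0.07) 0.014 [[206.339 155.646]]
(0.045, -0.058) 0 [[217.99  181.295]]
(0.045, -0.058) 0.014 [[208.894 185.725]]
(-0.005, -0.07) 0 [[330.509 153.53 ]]
(-0.005, -0.07) 0.014 [[331.594 155.485]]
(0.005, -0.058) 0 [[307.787 181.197]]
(0.005, -0.058) 0.014 [[306.79  185.615]]
```

```bash
python3 - <<'E'
from h import *
np.set_printoptions(precision=4,suppress=True,linewidth=150)
im=arm.get_image("side");a=cv2.imread("pics/side.png");g=cv2.GaussianBlur(cv2.cvtColor(a,cv2.COLOR_BGR2GRAY),(0,0),.7).astype(float)
def sub(d,i):  # centroid of gradient
    w=d[i-2:i+3];return (w*np.arange(i-2,i+3)).sum()/w.sum()+.5
# rim underside: bright rim -> dark wall, columns 277..345
def fit(pts,z,im,n):
    W=np.array([onz(im,p,z) for p in pts])[:,:2];m=np.median(W,0)
    l=cv2.fitLine(W.astype(np.float32),cv2.DIST_HUBER,0,1e-5,1e-5).ravel();t=np.arctan2(l[1],l[0]);t=(t+np.pi/2)%np.pi-np.pi/2
    res=(W-l[2:])@[-l[1],l[0]];print(n,"yaw",t,"rms",res.std()*1e3,"normal offset at seat", (np.array([.5825,-.205])-l[2:])@[-np.sin(t),np.cos(t)])
pts=[]
for c in range(278,344):
    y0=120+(210+(c-260-80/6)*6*75/450)/6;lo=int(y0)-4;d=np.clip(-np.diff(g[lo:lo+11,c]),0,None);i=d[2:-2].argmax()+2;pts.append((c,lo+sub(d,i)))
fit(pts,.142,im,"rim side")
w=arm.get_image("wrist");f=cv2.GaussianBlur(cv2.cvtColor(w["frame"],cv2.COLOR_RGB2LAB)[:,:,2],(0,0),1).astype(float)
pts=[]
for r in range(110,285,3):
    d=np.clip(np.diff(f[r,120:190]),0,None);i=d[2:-2].argmax()+2;pts.append((120+sub(d,i),r))
print(np.round(pts[::8],1));fit(pts,0,w,"wall foot wrist z0");fit(pts,.005,w,"z5")
E
```

```text
rim side yaw -0.16150832 rms 0.5010630942874832 normal offset at seat -0.00774135533102266
[[142.3 110. ]
 [145.  134. ]
 [148.3 158. ]
 [151.3 182. ]
 [154.1 206. ]
 [157.5 230. ]
 [160.3 254. ]
 [164.  278. ]]
wall foot wrist z0 yaw -0.1600393 rms 0.11686225669675335 normal offset at seat 0.006437326556280156
z5 yaw -0.16004074 rms 0.11446761096137649 normal offset at seat 0.004133501884249441
```

```bash
python3 - <<'E'
from h import *
np.set_printoptions(precision=4,suppress=True,linewidth=150)
im=arm.get_image("side");s=arm.observe();T=R.from_rotvec(s["ee_rot"]).as_matrix();M=hM(s)
print(s["position"]);o=s["position"]+M@[0,0,-.0048]
p=px(im,np.array([o+M@np.array(q) for q in[(.045,.07,.014),(.045,-.07,.014),(-.005,-.07,.014),(-.005,.07,.014),(-.005,.07,0),(-.005,-.07,0)]]))
c=p.mean(0).astype(int)
for zb in(.066,.060,.050):
  for x in(-.0375,.0375): print(zb,x,(px(im,s["position"]+T@[x,.095,-zb])-c+[80,70]+.5)*5)
w=arm.get_image("wrist");g=cv2.cvtColor(w["frame"],cv2.COLOR_RGB2GRAY)[155:178,55:80].astype(float)
k=np.clip(np.median(g)-10-g,0,None);yy,xx=np.mgrid[155:178,55:80];q=np.array([(k*xx).sum(),(k*yy).sum()])/k.sum()
h=onz(w,q,.088);u=np.array([np.cos(.16),-np.sin(.16),0]);n=np.array([np.sin(.16),np.cos(.16),0])
P=[]
for i in range(5): arm.get_image("wrist");P.append(arm.observe()["position"])
print("pos",np.mean(P,0),np.std(P,0));m=np.mean(P,0)
print("lateral hole+64 minus tool",h@u+.064-m@u,"gap",m@n-.045-h@n)
E
```

```text
[ 0.601  -0.1002  0.0867]
0.066 -0.0375 [[256.2683 321.9758]]
0.066 0.0375 [[387.5228 345.8644]]
0.06 -0.0375 [[256.8515 332.2776]]
0.06 0.0375 [[387.7905 356.3114]]
0.05 -0.0375 [[257.8194 349.3374]]
0.05 0.0375 [[388.2348 373.6088]]
pos [ 0.6009 -0.1002  0.0867] [0. 0. 0.]
lateral hole+64 minus tool -0.0016384805119808998 gap 0.062232514775733425
```

The yaw is confirmed at -0.160 rad by the rim, the wall foot and the holes, and the gripper body clears the rim by about 10 mm. I advance to a 12 mm gap and look again.

Request:
{"op": "carry_out", "data": {
  "claw": [0.6,0.6,0.6,0.6,0.6,0.6,0.6,0.6,0.6,0.6,0.6,0.6,0.6],
  "delta_pos": [
    [0.12,0,0.09],
    [0,-0.5,0],
    [0,-0.5,0],
    [0,-0.5,0],
    [0,-0.5,0],
    [0,-0.5,0],
    [0,-0.5,0],
    [0,-0.5,0],
    [0,-0.5,0],
    [0,-0.5,0],
    [0,-0.5,0],
    [0,0,0],
    [0,0,0]
  ],
  "angular": [
    [0,0,0.0015],
    [0,0,0],
    [0,0,0],
    [0,0,0],
    [0,0,0],
    [0,0,0],
    [0,0,0],
    [0,0,0],
    [0,0,0],
    [0,0,0],
    [0,0,0],
    [0,0,0],
    [0,0,0]
  ]
}}

```text
clock: 14.4
position: [0.5917, -0.1494, 0.0858]
ee_rot: [0.252, 3.131, 0.0]
force: [-0.1, -0.0, -1.4]
width: 0.103
gripper_force: 45.0
```

```bash
python3 - <<'E'
from h import *
np.set_printoptions(precision=4,suppress=True,linewidth=150)
w=arm.get_image("wrist");s=arm.observe();M=hM(s);o=s["position"]+M@[0,0,-.0048];print(s["position"],s["force"],M[:,0],M[2])
a=w["frame"][100:240,100:360];c=cv2.resize(a,None,fx=3,fy=3,interpolation=cv2.INTER_CUBIC)
S=np.array([.5825,-.205,.088]);u=np.array([np.cos(.16),-np.sin(.16),0])
hp=px(w,S-.064*u)[0];fp=px(w,o+M@[.045,-.064,.007])[0];print("pred hole",hp,"foot centre",fp)
D=arm.get_image("side");b=D["frame"][140:220,250:380];b=cv2.resize(b,None,fx=6,fy=6,interpolation=cv2.INTER_CUBIC)[:,:780]
P=px(D,np.array([S-.064*u,S+.064*u,o+M@[.045,-.064,.007],o+M@[.045,.064,.007],o+M@[.045,-.07,.014],o+M@[-.005,-.07,0]]));print((P-[250,140]+.5)*6)
cv2.imwrite("pics/w3.png",c[:,:,::-1]);cv2.imwrite("pics/s3.png",b[:,:,::-1])
E
```

```text
[ 0.5918 -0.1491  0.0859] [-0.2839 -0.2567 -0.9844] [-0.1595 -0.9872 -0.0002] [-0.0002  0.0001  1.    ]
pred hole [185.5793 168.6794] foot centre [213.0759 169.2172]
[[476.5429 244.0473]
 [238.4808 202.6664]
 [467.7975 253.6257]
 [228.494  211.6972]
 [479.5973 242.6884]
 [442.7938 312.2379]]
```

View pics/w3.png

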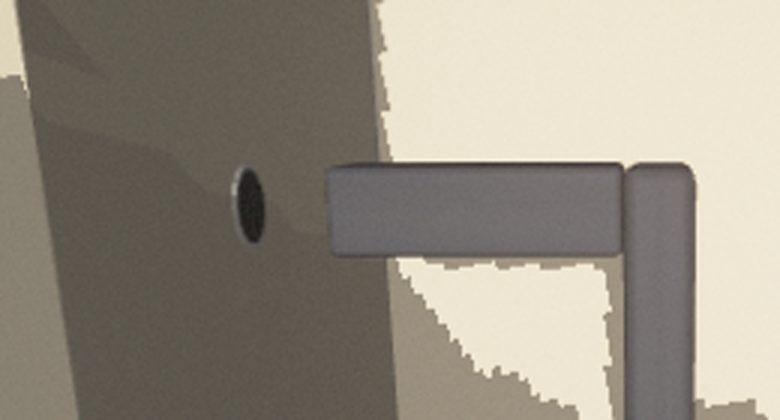

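View pics/s3.png

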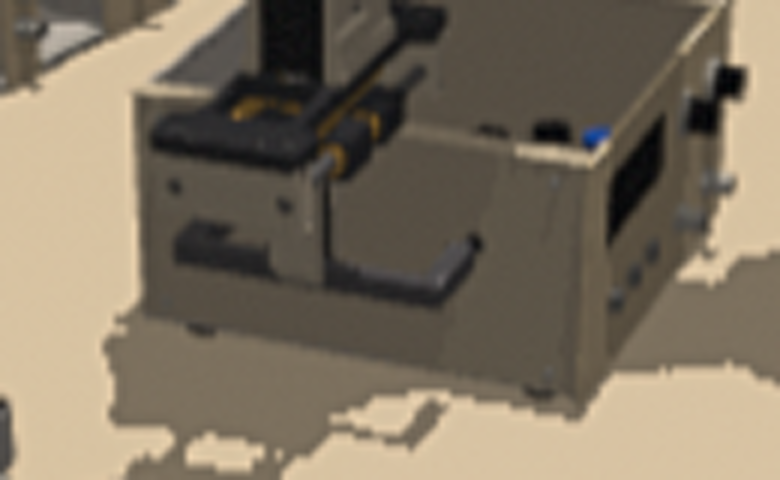

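The wrist crop shows the hole centre at row 168.4 and the foot centre at row 169, so they agree within about 0.3 mm, and the side crop puts the foot tip right in front of the hole. I close the gap slowly.

Request:
{"op": "carry_out", "data": {
  "claw": [0.6,0.6,0.6,0.6,0.6,0.6,0.6,0.6,0.6,0.6,0.6],
  "delta_pos": [
    [0.03,-0.1,0],
    [0,-0.1,0],
    [0,-0.1,0],
    [0,-0.1,0],
    [0,-0.1,0],
    [0,-0.1,0],
    [0,-0.1,0],
    [0,-0.1,0],
    [0,-0.1,0],
    [0,-0.05,0],
    [0,0,0]
  ],
  "angular": [
    [0,0,0],
    [0,0,0],
    [0,0,0],
    [0,0,0],
    [0,0,0],
    [0,0,0],
    [0,0,0],
    [0,0,0],
    [0,0,0],
    [0,0,0],
    [0,0,0]
  ]
}}

```text
clock: 15.6
position: [0.5899, -0.1588, 0.0858]
ee_rot: [-0.252, -3.131, 0.0]
force: [0.2, -0.5, -0.3]
width: 0.102
gripper_force: 45.0
```

Request:
{"op": "carry_out", "data": {
  "claw": [0.6,0.6,0.6,0.6,0.6],
  "delta_pos": [
    [0,-0.03,0],
    [0,-0.03,0],
    [0,-0.03,0],
    [0,-0.03,0],
    [0,0,0]
  ],
  "angular": [
    [0,0,0],
    [0,0,0],
    [0,0,0],
    [0,0,0],
    [0,0,0]
  ]
}}

```text
clock: 16.1
position: [0.5897, -0.1599, 0.0858]
ee_rot: [-0.252, -3.131, 0.0]
force: [-0.3, 0.2, -0.8]
width: 0.102
gripper_force: 45.0
```

Request:
{"op": "carry_out", "data": {
  "claw": [0.6,0.6,0.6,0.6,0.6],
  "delta_pos": [
    [0,-0.03,0],
    [0,-0.03,0],
    [0,-0.03,0],
    [0,0,0],
    [0,0,0]
  ],
  "angular": [
    [0,0,0],
    [0,0,0],
    [0,0,0],
    [0,0,0],
    [0,0,0]
  ]
}}

```text
clock: 16.6
position: [0.5896, -0.1608, 0.0858]
ee_rot: [0.252, 3.131, -0.0]
force: [-1.0, 0.5, -0.7]
width: 0.099
gripper_force: 45.0
```

Request:
{"op": "carry_out", "data": {
  "claw": [0.6,0.6,0.6,0.6],
  "delta_pos": [
    [0,-0.03,0],
    [0,-0.03,0],
    [0,-0.02,0],
    [0,0,0]
  ],
  "angular": [
    [0,0,0],
    [0,0,0],
    [0,0,0],
    [0,0,0]
  ]
}}

```text
clock: 17.0
position: [0.5895, -0.1616, 0.0858]
ee_rot: [-0.252, -3.131, 0.0]
force: [0.8, 0.7, -0.9]
width: 0.106
gripper_force: 45.0
```

Request:
{"op": "carry_out", "data": {
  "claw": [0.6,0.6,0.6],
  "delta_pos": [
    [0,-0.03,0],
    [0,-0.02,0],
    [0,0,0]
  ],
  "angular": [
    [0,0,0],
    [0,0,0],
    [0,0,0]
  ]
}}

```text
clock: 17.3
position: [0.5894, -0.1621, 0.0858]
ee_rot: [-0.252, -3.131, 0.0]
force: [-0.9, 0.4, -0.7]
width: 0.1
gripper_force: 45.0
```

Request:
{"op": "carry_out", "data": {
  "claw": [0.6,0.6,0.6],
  "delta_pos": [
    [0,-0.03,0],
    [0,-0.02,0],
    [0,0,0]
  ],
  "angular": [
    [0,0,0],
    [0,0,0],
    [0,0,0]
  ]
}}

```text
clock: 17.6
position: [0.5894, -0.1621, 0.0859]
ee_rot: [0.251, 3.131, 0.001]
force: [-0.4, 1.5, -1.2]
width: 0.1
gripper_force: 45.0
```

Request:
{"op": "carry_out", "data": {
  "claw": [0.6,0.6,0.6],
  "delta_pos": [
    [0,-0.03,0],
    [0,-0.02,0],
    [0,0,0]
  ],
  "angular": [
    [0,0,0],
    [0,0,0],
    [0,0,0]
  ]
}}

```text
clock: 17.9
position: [0.5894, -0.1622, 0.0859]
ee_rot: [0.251, 3.131, 0.002]
force: [0.3, 4.2, -0.8]
width: 0.101
gripper_force: 45.0
```

Request:
{"op": "carry_out", "data": {
  "claw": [0.6,0.6,0.6,0.6],
  "delta_pos": [
    [0,-0.03,0],
    [0,-0.03,0],
    [0,-0.03,0],
    [0,0,0]
  ],
  "angular": [
    [0,0,0],
    [0,0,0],
    [0,0,0],
    [0,0,0]
  ]
}}

```text
clock: 18.3
position: [0.5894, -0.1622, 0.086]
ee_rot: [0.25, 3.131, 0.003]
force: [1.3, 6.8, -1.1]
width: 0.106
gripper_force: 45.0
```

```bash
cat > chk.py <<'E'
from h import *
np.set_printoptions(precision=4,suppress=True,linewidth=150)
F=[];Q=[];P=[]
for i in range(6):
    w=arm.get_image("wrist");s=arm.observe();F.append(s["force"]);Q.append(s["ft_torque"]);P.append(s["position"])
M=hM(s);p=np.mean(P,0);o=p+M@[0,0,-.0048];n=np.array([np.sin(.16),np.cos(.16),0]);u=np.array([n[1],-n[0],0])
print(s["clock"],"F",np.mean(F,0),"std",np.std(F,0),"Fn",np.mean(F,0)@n,"tq",np.mean(Q,0),"pos",p)
print("hx",M[:,0],np.arctan2(M[1,0],M[0,0])+np.pi/2,"hz",M[:,2],"seat",o+M@[.045,0,.007])
g=cv2.GaussianBlur(cv2.cvtColor(w["frame"],cv2.COLOR_RGB2GRAY),(0,0),.8).astype(float)
for c in(225,250,280):
    d=np.diff(g[135:205,c]);print(c,135+d.argmin()+.5,135+d.argmax()+.5)
print(px(w,np.array([o+M@np.array(q) for q in[(.02,-.07,.014),(.02,-.058,.014),(.02,-.07,0),(.045,-.064,.014)]])))
E
python3 chk.py
```

```text
18.6 F [ 0.6826  7.367  -1.394 ] std [0.5032 0.6523 0.2839] Fn 7.381674080404003 tq [ 1.7578 -0.356  -0.0337] pos [ 0.5894 -0.1622  0.086 ]
hx [-0.1584 -0.9874 -0.0021] -0.15906847217417686 hz [-0.0006 -0.002   1.    ] seat [ 0.5823 -0.2066  0.0881]
225 153.5 155.5
250 153.5 185.5
280 153.5 187.5
[[268.9465 155.5221]
 [270.0853 185.6509]
 [273.174  153.5622]
 [207.6868 170.8693]]
```

Request:
{"op": "carry_out", "data": {
  "claw": [0.6,0.6,0.6,0.6,0.6,0.6,0.6,0.6,0.6,0.6],
  "delta_pos": [
    [0,-0.03,0],
    [0,-0.03,0],
    [0,-0.03,0],
    [0,-0.03,0],
    [0,-0.03,0],
    [0,-0.03,0],
    [0,0,0],
    [0,0,0],
    [0,0,0],
    [0,0,0]
  ],
  "angular": [
    [0,0,0],
    [0,0,0],
    [0,0,0],
    [0,0,0],
    [0,0,0],
    [0,0,0],
    [0,0,0],
    [0,0,0],
    [0,0,0],
    [0,0,0]
  ]
}}

```text
clock: 19.6
position: [0.5894, -0.1623, 0.0861]
ee_rot: [0.248, 3.131, 0.006]
force: [2.2, 12.3, -1.7]
width: 0.102
gripper_force: 45.0
```

```bash
python3 chk.py; python3 - <<'E'
from h import *
D=arm.get_image("side");save(D,"s4.png",(250,130,380,225),6)
E
```

```text
19.9 F [ 1.1113 11.4716 -1.5533] std [0.613  0.6676 0.428 ] Fn 11.502082099566515 tq [ 2.6559 -0.4731 -0.0435] pos [ 0.5894 -0.1622  0.0861]
hx [-0.157  -0.9876 -0.0041] -0.15770250784196138 hz [-0.0011 -0.004   1.    ] seat [ 0.5823 -0.2067  0.0881]
225 153.5 155.5
250 153.5 185.5
280 153.5 187.5
[[268.9002 155.5263]
 [270.0421 185.6541]
 [273.1302 153.5666]
 [207.6439 170.8779]]
```

View pics/s4.png

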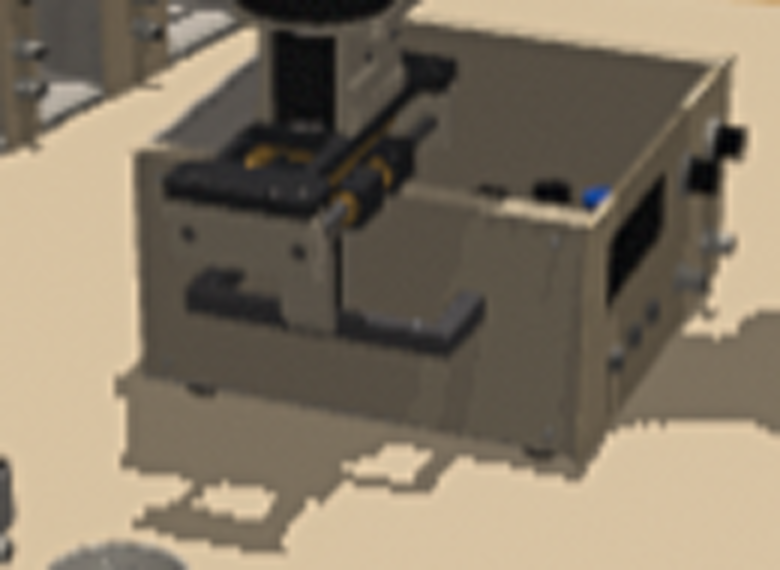

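The side crop shows both feet flat on the wall, covering both holes at crop (475,305) and (235,265), with the gripper body clear of the rim. I add slightly more push so the force sits mid-range.

Request:
{"op": "carry_out", "data": {
  "claw": [0.6,0.6,0.6,0.6,0.6,0.6,0.6],
  "delta_pos": [
    [0,-0.03,0],
    [0,-0.03,0],
    [0,0,0],
    [0,0,0],
    [0,0,0],
    [0,0,0],
    [0,0,0]
  ],
  "angular": [
    [0,0,0.002],
    [0,0,0],
    [0,0,0],
    [0,0,0],
    [0,0,0],
    [0,0,0],
    [0,0,0]
  ]
}}

```text
clock: 20.65
position: [0.5894, -0.1623, 0.0861]
ee_rot: [0.25, 3.131, 0.007]
force: [1.8, 13.6, -2.2]
width: 0.103
gripper_force: 45.0
```

```bash
python3 chk.py && python3 -c "
from cell import arm
f=arm.observe()['force'];print(f)
if 9.5<f[1]<18: print(arm.sign_off())"
```

```text
20.95 F [ 1.8467 12.6033 -1.9831] std [0.5494 0.5413 0.3747] Fn 12.736500124823527 tq [ 2.9601 -0.4873 -0.0178] pos [ 0.5894 -0.1622  0.0861]
hx [-0.1586 -0.9873 -0.0048] -0.15923581953147004 hz [-0.0013 -0.0047  1.    ] seat [ 0.5823 -0.2067  0.0881]
225 153.5 155.5
250 153.5 185.5
280 153.5 187.5
[[268.9474 155.5531]
 [270.0877 185.6798]
 [273.1744 153.5912]
 [207.6916 170.9027]]
[ 2.03077538 11.75022121 -1.84543868]
the job is handed in; nothing more can be done
None
```

The job is handed in: the longer handle is still gripped at 45 N, level and square, pressing on the bare wall at about 12.7 N with its feet on the two screw holes to within about 1 mm by camera measurement.

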